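# Snug the glue press on a photo frame

## Task

An oak photo frame has just been glued and lies in one of the two small blue screw presses; the other press is empty. Turn the handle of the press that holds the frame clockwise (seen from above) until its rubber pad comes down on the frame, then snug it: about 25 degrees past first touch, firm but not cranked down hard, and let go. Leave the empty press's handle as it is and do not shift the frame.

Things in the scene. Friction and masses are not known exactly. Their poses are not given: they have to be found in the camera images.
- press_grip (a point): Centre of the black T-bar handle (100 long along x, 14 wide along y, 24 high) on top of the blue press holding the frame, 190 above the table, 37 above the press arm. Axes turn with the bar; z up. It turns about z, staying level at this height; clockwise from above lowers the pad 6 mm per rad. Drag 0.12 Nm; pad load adds 0.006 Nm per N. Touch comes after 0.55 to 1.0 rad.
- press_pad: Black rubber pad (disc, 34 across) under the screw of the press that holds the frame, straight below the handle's centre. Origin: centre of its underside, z up; moves straight down, starting 3 to 6 above the frame. It is sprung: past first touch its force on the frame grows by about 50 N per rad of handle. Let go, the screw holds up to about 20 N (any excess backs off). Snug is 7 to 50 N.
- frame: Loose oak photo frame, 180 (x) by 130 (y), 22 thick, rails 35 wide, lying flat on the press's grey bed plate, one long rail under the pad. Origin: centre of its underside, z up, so its top lies 22 above the origin.
- spare_end (a point): White-dotted end of the handle of the other press: same build and colours, but empty. The point lies 45 out from that handle's axis, at mid-height of its bar. Leave that handle alone.
Not all that is in view belongs to the job. Of the things that look like the frame, the middle-sized one is meant.

How it is judged:
By the outcome, as a careful person would: the job done as asked, in the order asked, and still so for the second after the job is handed in, with the robot touching nothing.
It also fails if it takes over 32 s, if anything falls off the work surface, if the arm or the gripper's body presses on something with over 40 N, if the wrist force passes 120 N, or if a joint passes its speed limit or range.

## Robot

A 6-joint arm with a two-finger parallel gripper is mounted at the origin on the work surface. World frame = base frame: x ahead of the robot, y to its left, z up, the work surface at z = 0. Lengths are in m, angles in rad, forces in N, time in s.
With the tool pointing down it reaches from about 0.325 to 0.9 m from the base axis. Payload 6.1 kg.
Tool frame: the origin (TCP) lies on the front face of the gripper's body, between the roots of the fingers; the fingertips stand 70 mm ahead of it and the grasp point (between the pads) lies 51 mm ahead of it (env.grasp_offset is the y of the grasp point in the tool frame, in m); y points along the fingers, x is the direction in which the jaws open and shut, and the axes are right-handed (so a half turn about y gives the same grasp; the last joint's range is limited). The gripper opens to 87 mm and grips with 3 to 60 N. Pads are 19 mm wide; open, the fingers measure 117 mm over their backs; the gripper's body (75 mm by 190 mm) begins 51 mm behind the grasp point.
Start: joints at [1.131, 0.22, 1.526, -0, 1.395, -0.126], TCP at [0.193, 0.594, 0.292] pointing down, gripper open.
Joint ranges: [-2.98, 2.98], [-0.91, 2.08], [0.09, 2.57], [-1.24, 4.39], [0.2, 2.65], [-2.68, 2.68]. Speed limits (rad/s): [2.57, 2.57, 3.01, 3.14, 3.14, 3.14].

## Interface

Orientations are given as a unit quaternion [x, y, z, w].
In Python, from workcell import env gives the robot as it stands.
- The arm moves only by the tool servo_tool, never from a script. Its argument "moves" is a list of rows, each an object of numbers: "x", "y", "z": the shift along the world's x, y, z in units of 40 mm (1.0 is 40 mm); "turn": the turn about the world's z in units of 6 degrees (1.0 is 6 degrees). A call has 1 to 10 rows; each row shifts and turns the commanded pose from where the row before left it; what a row does not reach is not made up. A row lasts 1/12 s, in which the tool goes at most 41.7 mm and 7.16 degrees, less where a joint would pass 70% of its speed; a pose out of reach is approached as far as the arm can. A call is refused whole if a number of a shift passes 1 or a number of a turn 1, either way. A call with a gripper value outside its range is refused whole. "gripper" is the finger opening in mm, from 0 to 87, set as the call begins (left out, the last holds). The fingers move at their own pace and stop on an object; "squeeze" is the grip in N (left out, the last holds). Time passes only in rows, so rows that do not move let the fingers close. It gives the time, the measured TCP pose, the force and the opening at its end, in the units of the state.
- env.get_obs(): the state, without advancing time (a new reading comes with each control period).
- env.camera(name): name is "scene" or "top"; returns (picture, depth): 400x640x3 uint8, red, green, blue; 400x640 float32, m along the optical axis (not along the pixel's ray), 0 where there is no reading.
- env.camera_info(name): a dict with "K" (3x3 intrinsics, pixels), "world_to_cam" (4x4, takes a point from world to camera coordinates). Camera axes: x right, y down, z forward; pixel columns grow to the right and rows downward; lengths in m; the calibration is good to about 2 mm. A picture is of the moment at which its call begins. camera_info takes no time and is no camera call.
- env.close_job(): hands the job in, once; it reports no verdict.
Trained networks look in the newest picture that a camera, given by its name, has taken for a name from the list of things; names that differ only in an ending like _2 or _b are one class to them, and where a whole thing is asked for, a point or a joint stands for the part that bears it (a point fixed in the world has none). Each returns a list of dicts, best first, with "confidence" (0 to 1); they miss things now and then, are a little off and sometimes report something else, mostly with a low value. They report only what shows in the picture. A call takes as long as a camera call. They do not tell look-alikes from the thing itself.
- env.recognise(camera, target): "uv" ([column, row] in pixels, amid what is visible of it).
- env.outline_of(camera, target): "pixels" (400x640 bool, what is visible of it) and "uv" ([column, row] in pixels, amid what is visible of it).
- env.place_of(camera, target): "uv" ([column, row] in pixels: a listed point, or the origin of a listed thing).
The state is a dict: "t": time; "qpos": joint angles; "qd": joint speeds; "joint_efforts": joint torques, N m; "eef_pos": TCP position; "tool_rot": TCP orientation; "force": force on the tool from outside, world axes, zero at the start; "wrist_torque": the same for the moment, N m; "finger_gap": opening from 0.0 (shut) to 1.0 (fully open).
Only numpy, scipy, OpenCV 4.12 (cv2) and the standard library are available. Lean on these libraries where they do the work, as an engineer would, in place of code of your own. Each camera call takes 0.05 s, during which the arm holds its last target.

## Working session

There is one attempt and no reset: what is moved stays moved. The work goes in short steps, Python scripts to look and compute and a tool call to move; the robot and the scene stay as the last step left them, time stands still between calls to the robot, and variables do not carry over. Pictures are saved under pics/ and viewed, and the job is handed in when it is done.

Besides the shell and the picture viewer there is one more tool, called after "Call:" in YAML: its name, and indented under it one key for each argument. servo_tool: Moves the arm, as the interface text tells. Its arguments: {"type":"object","properties":{"moves":{"type":"array"},"gripper":{"type":"number"},"squeeze":{"type":"number"}},"required":["moves"]}

```bash
mkdir -p pics; ls
python3 - <<'E'
from workcell import env
import cv2,numpy as np
for c in("scene","top"):
    p,d=env.camera(c); cv2.imwrite(f"pics/{c}0.png",p[:,:,::-1]); np.savez(f"pics/{c}0.npz",p=p,d=d)
    i=env.camera_info(c); print(c,np.round(i["K"],1).tolist(),np.round(i["world_to_cam"],3).tolist())
    for t in("press_grip","frame","spare_end","press_pad"):
        for r in env.place_of(c,t): print(c,t,np.round(r["uv"],1),round(r["confidence"],2))
print(env.get_obs())
E
```

```text
pics
scene [[443.1, 0.0, 327.9], [0.0, 443.1, 206.4], [0.0, 0.0, 1.0]] [[0.831, 0.556, 0.018, -0.343], [0.433, -0.627, -0.648, -0.118], [-0.349, 0.546, -0.762, 1.394], [0.0, 0.0, 0.0, 1.0]]
scene press_grip [426.8 160.8] 0.85
scene frame [347.7 172.9] 0.87
scene spare_end [388.3 255.6] 0.73
scene press_pad [420.5 198. ] 0.47
top [[493.5, 0.0, 317.2], [0.0, 493.5, 193.8], [0.0, 0.0, 1.0]] [[0.007, -1.0, -0.001, 0.005], [-0.981, -0.007, -0.195, 0.473], [0.195, 0.003, -0.981, 1.258], [0.0, 0.0, 0.0, 1.0]]
top press_grip [234.7 134.7] 0.7
top frame [429.  294.4] 0.63
top frame [241.  241.4] 0.57
top spare_end [367.5 112.3] 0.61
top press_pad [238.9 153.3] 0.59
{'t': 0.5, 'qpos': array([ 1.13090402e+00,  2.20428750e-01,  1.52653415e+00,  2.49970546e-05,
        1.39468610e+00, -1.26109633e-01]), 'qd': array([-4.67750830e-04, -1.54631758e-03, -4.02114827e-05, -6.39994700e-04,
       -1.75497225e-03, -3.47726929e-05]), 'joint_efforts': array([-7.86204128e-04, -4.94043589e+01, -3.87297678e+01,  6.99004764e-02,
        4.82897332e-02, -2.09058089e-05]), 'eef_pos': array([0.19290733, 0.59446643, 0.29220172]), 'tool_rot': array([ 0.57198601,  0.41571175, -0.41575504, -0.57198208]), 'force': array([ 0.67365906, -1.00721811,  0.29819921]), 'wrist_torque': array([-0.01098936,  0.08214138, -0.0220976 ]), 'finger_gap': 1.0015471640986948}
```

View pics/scene0.png

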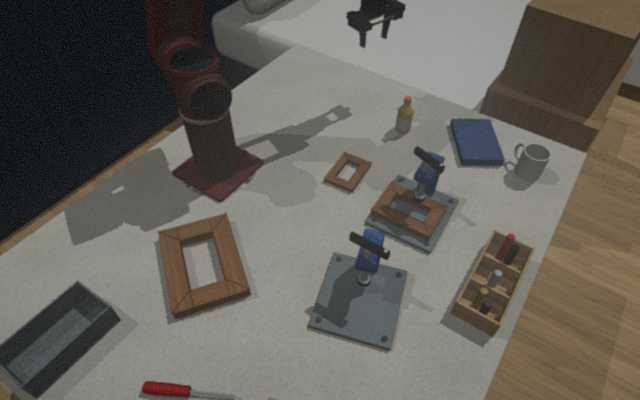

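View pics/top0.png

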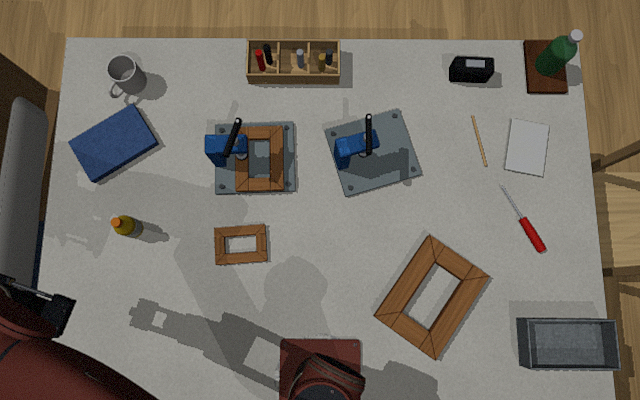

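Frame candidates:
- Small frame: scene (347,172), top (241,244).
- Large frame: scene (203,265), top (432,295).
- Middle-sized frame, lying in a press: scene (408,208), top (260,158).

Press candidates:
- Press holding the middle frame: handle at scene (429,160), top (233,136).
- Empty press: handle at scene (369,245), top (368,134).

I choose the press with the middle frame. Next I'll check it in a crop and measure it.

```bash
cat > h.py <<'E'
from workcell import env
import cv2,numpy as np
def cloud(c,d):
    i=env.camera_info(c);K=i["K"];T=np.linalg.inv(np.array(i["world_to_cam"]))
    v,u=np.mgrid[0:400,0:640]
    P=np.stack([(u-K[0][2])/K[0][0]*d,(v-K[1][2])/K[1][1]*d,d,np.ones_like(d)],-1)@T.T
    P=P[...,:3];P[d<=0]=np.nan;return P
def ray(c,uv,z):
    i=env.camera_info(c);K=i["K"];T=np.linalg.inv(np.array(i["world_to_cam"]))
    r=T[:3,:3]@np.array([(uv[0]-K[0][2])/K[0][0],(uv[1]-K[1][2])/K[1][1],1]);o=T[:3,3]
    return o+r*(z-o[2])/r[2]
def bar(P,p,box):
    u0,u1,v0,v1=box
    m=np.zeros(p.shape[:2],bool);m[v0:v1,u0:u1]=1
    m&=(P[...,2]>.185)&(P[...,2]<.215)&(p.max(2)<70)
    q=P[m];z=np.median(q[:,2]);q=q[q[:,2]>z-.008]
    r=cv2.minAreaRect((q[:,:2]*1000).astype(np.float32))
    c=q.mean(0);w,V=np.linalg.eigh(np.cov((q-c)[:,:2].T));a=np.degrees(np.arctan2(V[1,1],V[0,1]))
    return r,c.round(4),a,len(q)
E
python3 - <<'E'
from h import *
for c,bx in(("scene",[(405,450,140,180),(340,395,225,265)]),("top",[(205,250,110,165),(355,380,108,160)])):
    f=np.load(f"pics/{c}0.npz");P=cloud(c,f["d"])
    for b in bx:
        try: print(c,bar(P,f["p"],b))
        except Exception as e: print(c,e)
for c,u in(("scene",(426.8,160.8)),("top",(234.7,134.7))): print(ray(c,u,.19).round(4))
for c,u in(("scene",(388.3,255.6)),("top",(367.5,112.3))): print('spare',ray(c,u,.19).round(4))
a=np.load("pics/scene0.npz")["p"][120:270,330:480];b=np.load("pics/top0.npz")["p"][90:210,195:345]
a=cv2.resize(a,(400,400),interpolation=2);b=cv2.resize(b,(400,320),interpolation=2)
im=np.zeros((400,800,3),np.uint8);im[:,:400]=a;im[:320,400:]=b
cv2.imwrite("pics/crop0.png",np.clip(im[:,:,::-1].astype(float)*1.6,0,255).astype(np.uint8))
E
```

```text
scene (((583.1776733398438, 210.0311279296875), (15.653273582458496, 95.83114624023438), 73.65591430664062), array([0.5832, 0.208 , 0.1994]), np.float64(162.54071686337593), 204)
scene (((594.0999755859375, -115.35403442382812), (16.059534072875977, 95.91533660888672), 88.99459075927734), array([ 0.5938, -0.1177,  0.2003]), np.float64(179.9570865174237), 293)
top (((580.8379516601562, 213.14715576171875), (15.03488540649414, 97.32827758789062), 71.2863998413086), array([0.5778, 0.2134, 0.2001]), np.float64(161.77099272723834), 240)
top (((590.8980712890625, -113.95294952392578), (14.58448600769043, 96.32487487792969), 89.76688385009766), array([ 0.5879, -0.1131,  0.2005]), np.float64(-179.4013648962275), 224)
[0.5812 0.2067 0.19  ]
[0.5882 0.208  0.19  ]
spare [ 0.6415 -0.1128  0.19  ]
spare [ 0.6472 -0.112   0.19  ]
```

View pics/crop0.png

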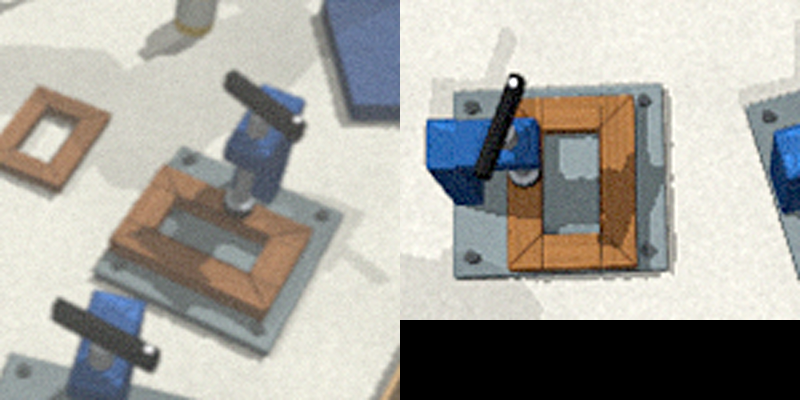

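Run:
```python
from h import *
from scipy.spatial.transform import Rotation as R
o=env.get_obs();M=R.from_quat(o["tool_rot"]).as_matrix();print(M.round(3),o["t"],env.grasp_offset)
a=np.degrees(np.arctan2(M[1,0],M[0,0]));print("jaw x az",a, "need 72.5 or -107.5; turn",72.5-a,-107.5-a)
print("shift/40mm",(np.array([.583,.210,.242])-o["eef_pos"])/.04)
```

```text
[[ 0.309 -0.    -0.951]
 [ 0.951 -0.     0.309]
 [-0.    -1.     0.   ]] 0.5 0.051
jaw x az 72.02132635212692 need 72.5 or -107.5; turn 0.4786736478730802 -179.52132635212692
shift/40mm [ 9.75231686 -9.61166083 -1.25504289]
```

Call:
servo_tool:
  moves:
    - {"x":0.5,"y":-0.5,"z":0.3}
    - {"x":0.65,"y":-0.65}
    - {"x":0.65,"y":-0.65}
    - {"x":0.65,"y":-0.65}
    - {"x":0.65,"y":-0.65}
    - {"x":0.65,"y":-0.65}
    - {"x":0.65,"y":-0.65}
    - {"x":0.65,"y":-0.65}
    - {"x":0.65,"y":-0.65}
    - {"x":0.65,"y":-0.65}
  gripper: 87

```text
$.moves[0]: bad value
```

Call:
servo_tool:
  moves:
    - {"x":0.65,"y":-0.65}
    - {"x":0.65,"y":-0.65}
    - {"x":0.65,"y":-0.65}
    - {"x":0.65,"y":-0.65}
    - {"x":0.5,"y":-0.4}
    - {"x":0.3,"y":-0.2}
    - {}
  gripper: 50

```text
$.moves[0]: bad value
```

Run:
```python
from h import *
o=env.get_obs();print(o)
p,d=env.camera("scene");t,dt=env.camera("top")
im=np.zeros((400,800,3),np.uint8);im[:,:400]=cv2.resize(p[80:280,320:520],(400,400));im[:,400:]=cv2.resize(t[60:260,150:350],(400,400))
cv2.imwrite("pics/a1.png",im[:,:,::-1])
print("d",(np.array([.583,.210,.242])-env.get_obs()["eef_pos"])/.04)
```

```text
{'t': 0.5, 'qpos': array([ 1.13090402e+00,  2.20428750e-01,  1.52653415e+00,  2.49970546e-05,
        1.39468610e+00, -1.26109633e-01]), 'qd': array([-4.67750830e-04, -1.54631758e-03, -4.02114827e-05, -6.39994700e-04,
       -1.75497225e-03, -3.47726929e-05]), 'joint_efforts': array([-7.86204128e-04, -4.94043589e+01, -3.87297678e+01,  6.99004764e-02,
        4.82897332e-02, -2.09058089e-05]), 'eef_pos': array([0.19290733, 0.59446643, 0.29220172]), 'tool_rot': array([ 0.57198601,  0.41571175, -0.41575504, -0.57198208]), 'force': array([ 0.67365906, -1.00721811,  0.29819921]), 'wrist_torque': array([-0.01098936,  0.08214138, -0.0220976 ]), 'finger_gap': 1.0015471640986948}
d [ 9.75213751 -9.6117577  -1.25641411]
```

View pics/a1.png

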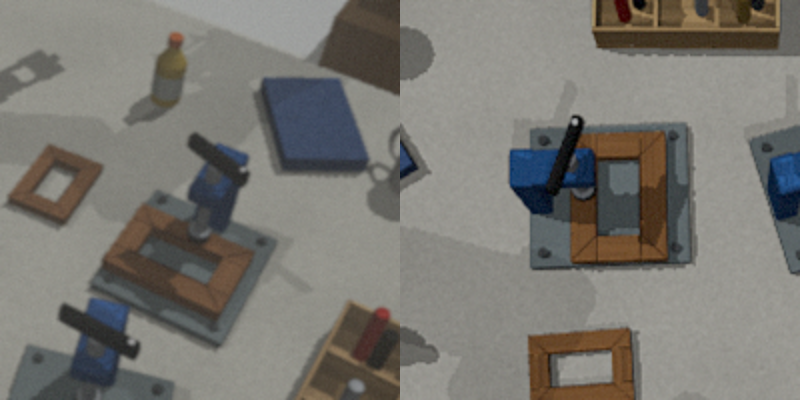

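The calls were refused and nothing moved. Rows may need every key, so I'll give all four.

Call:
servo_tool:
  moves:
    - {"x":0.5,"y":-0.5,"z":0.3,"turn":0}
    - {"x":0.65,"y":-0.65,"z":0,"turn":0}
    - {"x":0.65,"y":-0.65,"z":0,"turn":0}
    - {"x":0.65,"y":-0.65,"z":0,"turn":0}
    - {"x":0.65,"y":-0.65,"z":0,"turn":0}
    - {"x":0.65,"y":-0.65,"z":0,"turn":0}
    - {"x":0.65,"y":-0.65,"z":0,"turn":0}
    - {"x":0.65,"y":-0.65,"z":0,"turn":0}
    - {"x":0.65,"y":-0.65,"z":0,"turn":0}
    - {"x":0.65,"y":-0.65,"z":0,"turn":0}
  gripper: 87

```text
t: 1.43
eef_pos: [0.448, 0.339, 0.3046]
tool_rot: [0.572, 0.416, -0.416, -0.572]
force: [0.6, 0.3, -0.6]
finger_gap: 1.0
```

Call:
servo_tool:
  moves:
    - {"x":0.65,"y":-0.65,"z":0,"turn":0}
    - {"x":0.65,"y":-0.65,"z":0,"turn":0}
    - {"x":0.65,"y":-0.65,"z":0,"turn":0}
    - {"x":0.65,"y":-0.65,"z":0,"turn":0}
    - {"x":0.5,"y":-0.4,"z":0,"turn":0}
    - {"x":0.27,"y":-0.22,"z":0,"turn":0}
    - {"x":0,"y":0,"z":0,"turn":0}
  gripper: 60

```text
t: 2.02
eef_pos: [0.5835, 0.2096, 0.304]
tool_rot: [0.573, 0.415, -0.415, -0.572]
force: [0.8, -0.2, 0.8]
finger_gap: 0.697
```

Run:
```python
from h import *
p,d=env.camera("scene");t,dt=env.camera("top")
im=np.zeros((400,800,3),np.uint8);im[:,:400]=cv2.resize(p[80:280,320:520],(400,400));im[:,400:]=cv2.resize(t[60:260,150:350],(400,400))
cv2.imwrite("pics/a2.png",im[:,:,::-1])
o=env.get_obs();print(o['qpos'],o['wrist_torque'],o['eef_pos'],"d",(np.array([.583,.210,.242])-o["eef_pos"])/.04)
```

```text
[ 2.21991719e-01  1.98926264e-01  1.52940228e+00  7.30908056e-04
  1.41418498e+00 -1.03452914e+00] [ 0.03761832 -0.01798258 -0.02182706] [0.5813745  0.21200233 0.30394603] d [ 0.04063748 -0.05005836 -1.54865071]
```

View pics/a2.png

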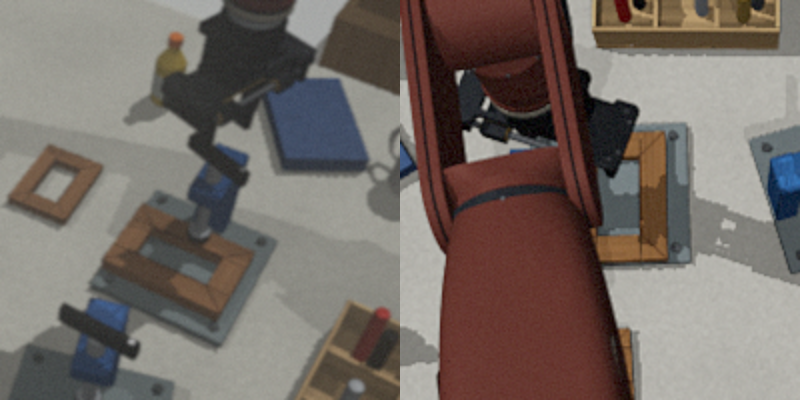

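Call:
servo_tool:
  moves:
    - {"x":0.04,"y":-0.04,"z":-0.3,"turn":0}
    - {"x":0,"y":0,"z":-0.35,"turn":0}
    - {"x":0,"y":0,"z":-0.3,"turn":0}
    - {"x":0,"y":0,"z":-0.3,"turn":0}
    - {"x":0,"y":0,"z":-0.2,"turn":0}
    - {"x":0,"y":0,"z":-0.1,"turn":0}
    - {"x":0,"y":0,"z":0,"turn":0}
    - {"x":0,"y":0,"z":0,"turn":0}

```text
t: 2.78
eef_pos: [0.5833, 0.2102, 0.2421]
tool_rot: [-0.572, -0.416, 0.416, 0.572]
force: [0.4, -0.4, 0.1]
finger_gap: 0.693
```

Run:
```python
from h import *
p,d=env.camera("scene")
cv2.imwrite("pics/a3.png",cv2.resize(p[110:260,360:510],(600,600),interpolation=2)[:,:,::-1])
np.savez("pics/a3.npz",p=p,d=d)
o=env.get_obs();print(o['wrist_torque'],o['force'],"d",(np.array([.583,.210,.242])-o["eef_pos"])/.04)
```

```text
[ 0.01186943 -0.06414472 -0.03435539] [0.11075237 0.88997755 0.38275141] d [-0.01586789 -0.00398376 -0.01925879]
```

View pics/a3.png

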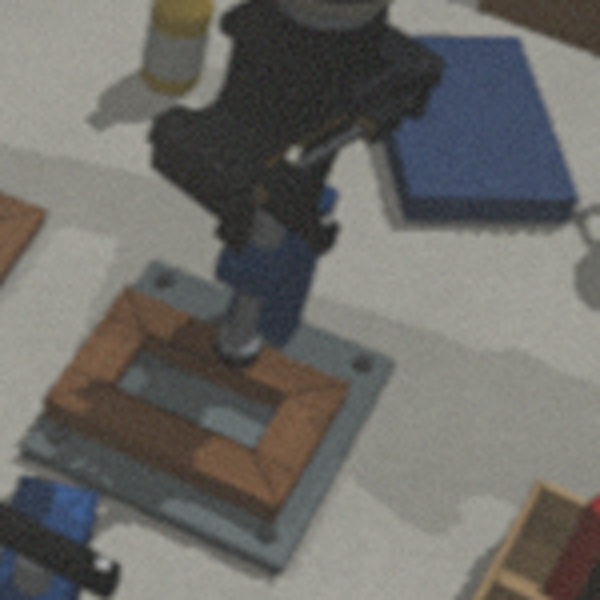

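Crop a3 shows the fingers straddling the bar at about scene (428,165), and the frame and pad are undisturbed. I'll close gently and watch for a side force.

Call:
servo_tool:
  moves:
    - {"x":0,"y":0,"z":0,"turn":0}
    - {"x":0,"y":0,"z":0,"turn":0}
    - {"x":0,"y":0,"z":0,"turn":0}
    - {"x":0,"y":0,"z":0,"turn":0}
    - {"x":0,"y":0,"z":0,"turn":0}
    - {"x":0,"y":0,"z":0,"turn":0}
    - {"x":0,"y":0,"z":0,"turn":0}
  gripper: 0
  squeeze: 12

```text
t: 3.42
eef_pos: [0.5842, 0.213, 0.2426]
tool_rot: [-0.571, -0.418, 0.413, 0.573]
force: [8.0, 19.7, -8.0]
finger_gap: 0.248
```

Run:
```python
from h import *
o=env.get_obs();print(o['wrist_torque'],o['force'],o['eef_pos'],o['finger_gap']*87)
```

```text
[ 3.49055957 -1.47017974  0.0185179 ] [ 7.97449723 19.70812317 -7.99063513] [0.58422459 0.21299899 0.24255826] 21.586281109846894
```

Call:
servo_tool:
  moves:
    - {"x":0.02,"y":0.06,"z":0,"turn":0}
    - {"x":0.02,"y":0.05,"z":0,"turn":0}
    - {"x":0,"y":0,"z":0,"turn":0}
    - {"x":0,"y":0,"z":0,"turn":0}

```text
t: 3.75
eef_pos: [0.5847, 0.2141, 0.2423]
tool_rot: [0.572, 0.415, -0.416, -0.572]
force: [-2.1, -1.7, 2.9]
finger_gap: 0.245
```

Run:
```python
from h import *
o=env.get_obs();print(o['wrist_torque'],o['force'],o['eef_pos'],o['finger_gap']*87)
```

```text
[-0.37805986  0.40037497 -0.02837627] [-2.12208844 -1.69007136  2.88051875] [0.58472623 0.21408293 0.24233875] 21.28413589898826
```

The gap stops at 21 mm where the bar is only 14 mm wide, and the side force is small. The fingertips probably hold the grey screw hub below the bar, since they sit at z 0.172 and the bar's underside is at 0.178. I'll open, rise about 9 mm and close again.

Call:
servo_tool:
  moves:
    - {"x":0,"y":0,"z":0,"turn":0}
    - {"x":0,"y":0,"z":0,"turn":0}
    - {"x":0,"y":0,"z":0.12,"turn":0}
    - {"x":0,"y":0,"z":0.1,"turn":0}
    - {"x":0,"y":0,"z":0,"turn":0}
    - {"x":0,"y":0,"z":0,"turn":0}
  gripper: 40

```text
t: 4.25
eef_pos: [0.5853, 0.2146, 0.2518]
tool_rot: [0.572, 0.416, -0.415, -0.572]
force: [0.7, -0.8, -0.3]
finger_gap: 0.449
```

Call:
servo_tool:
  moves:
    - {"x":0,"y":0,"z":0,"turn":0}
    - {"x":0,"y":0,"z":0,"turn":0}
    - {"x":0,"y":0,"z":0,"turn":0}
    - {"x":0,"y":0,"z":0,"turn":0}
    - {"x":0,"y":0,"z":0,"turn":0}
    - {"x":0,"y":0,"z":0,"turn":0}
  gripper: 0

```text
t: 4.75
eef_pos: [0.5847, 0.2141, 0.2509]
tool_rot: [0.572, 0.415, -0.416, -0.572]
force: [-1.5, -2.2, 0.3]
finger_gap: 0.156
```

Run:
```python
from h import *
p,d=env.camera("scene")
cv2.imwrite("pics/a4.png",cv2.resize(p[110:260,360:510],(600,600),interpolation=2)[:,:,::-1])
o=env.get_obs();print(o['wrist_torque'],o['force'],o['eef_pos'],o['finger_gap']*87)
```

```text
[-0.33635384  0.1619159   0.07216674] [-1.38037643 -1.47739637  0.58066487] [0.58475027 0.2140921  0.25089406] 14.281480996480214
```

View pics/a4.png

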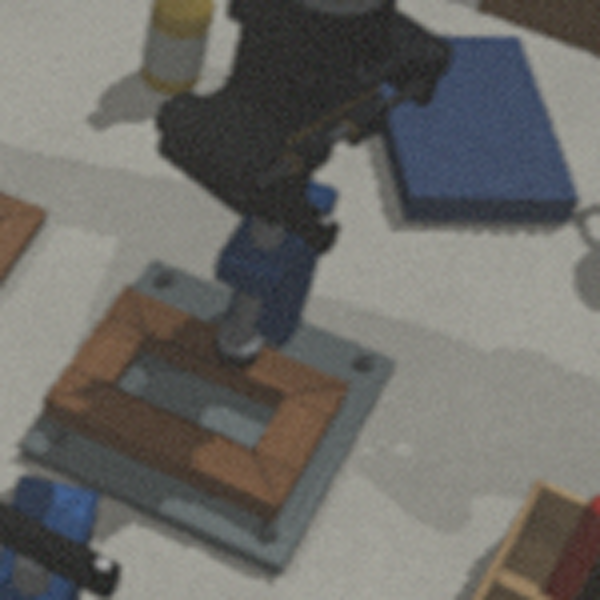

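The gap is now 14.3 mm with low forces, so I hold the bar. I'll firm the grip and turn the first 24 degrees, which is short of the earliest touch at 31 degrees.

Call:
servo_tool:
  moves:
    - {"x":0,"y":0,"z":0,"turn":0}
    - {"x":0,"y":0,"z":0,"turn":0}
    - {"x":0,"y":0,"z":0,"turn":-0.5}
    - {"x":0,"y":0,"z":0,"turn":-0.5}
    - {"x":0,"y":0,"z":0,"turn":-0.5}
    - {"x":0,"y":0,"z":0,"turn":-0.5}
    - {"x":0,"y":0,"z":0,"turn":0}
    - {"x":0,"y":0,"z":0,"turn":0}
  squeeze: 40

```text
t: 5.47
eef_pos: [0.5847, 0.214, 0.2508]
tool_rot: [0.612, 0.354, -0.354, -0.612]
force: [-2.3, -4.7, 0.1]
finger_gap: 0.153
```

```bash
cat > s.py <<'E'
from h import *
from scipy.spatial.transform import Rotation as R
import json
o=env.get_obs();M=R.from_quat(o["tool_rot"]).as_matrix()
print("az",round(np.degrees(np.arctan2(M[1,0],M[0,0])),2),"tq",o['wrist_torque'].round(3),"F",o['force'].round(1),"p",o['eef_pos'].round(4),"gap",round(o['finger_gap']*87,1),"t",o['t'],"q6",o['qpos'][5].round(2),"je6",o['joint_efforts'][5].round(3))
E
python3 s.py
```

```text
az 60.08 tq [-0.833  0.418 -0.085] F [-2.3 -4.7  0.1] p [0.5847 0.214  0.2508] gap 13.3 t 5.4667 q6 -0.82 je6 0.026
```

Call:
servo_tool:
  moves:
    - {"x":-0.01,"y":-0.03,"z":0,"turn":-0.5}
    - {"x":0,"y":0,"z":0,"turn":-0.5}
    - {"x":0,"y":0,"z":0,"turn":-0.5}
    - {"x":0,"y":0,"z":0,"turn":-0.5}

```text
t: 5.8
eef_pos: [0.5845, 0.2137, 0.2509]
tool_rot: [-0.646, -0.288, 0.287, 0.646]
force: [-1.3, -1.5, -0.7]
finger_gap: 0.154
```

```bash
python3 s.py
python3 - <<'E'
from h import *
p,d=env.camera("scene")
cv2.imwrite("pics/a5.png",cv2.resize(p[110:260,360:510],(600,600),interpolation=2)[:,:,::-1])
E
```

```text
az 47.99 tq [-0.318  0.094  0.148] F [-1.3 -1.5 -0.7] p [0.5845 0.2137 0.2509] gap 13.4 t 5.8 q6 -0.61 je6 -0.715
```

View pics/a5.png

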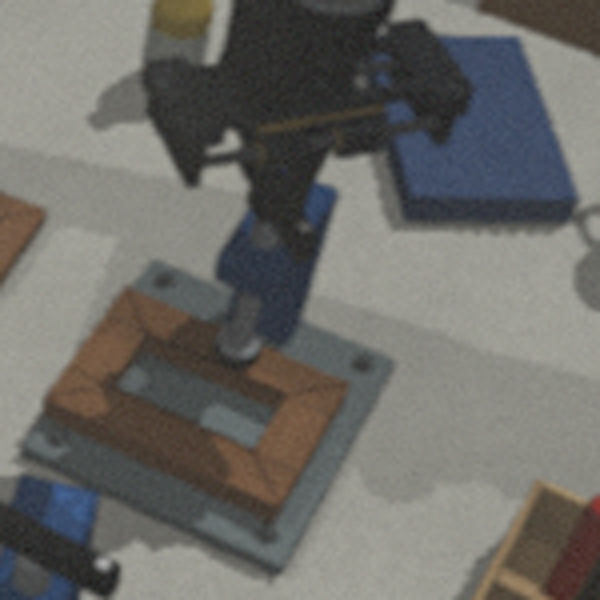

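Call:
servo_tool:
  moves:
    - {"x":0,"y":0,"z":0,"turn":-0.33}
    - {"x":0,"y":0,"z":0,"turn":-0.33}
    - {"x":0,"y":0,"z":0,"turn":-0.34}

```text
t: 6.1
eef_pos: [0.5845, 0.2136, 0.2509]
tool_rot: [-0.66, -0.254, 0.254, 0.66]
force: [-0.2, -1.3, -1.2]
finger_gap: 0.153
```

```bash
python3 s.py
```

```text
az 42.1 tq [-0.257  0.166  0.114] F [-0.2 -1.3 -1.2] p [0.5845 0.2136 0.2509] gap 13.3 t 6.1 q6 -0.51 je6 -0.469
```

Call:
servo_tool:
  moves:
    - {"x":0,"y":0,"z":0,"turn":-0.33}
    - {"x":0,"y":0,"z":0,"turn":-0.33}
    - {"x":0,"y":0,"z":0,"turn":-0.34}

```text
t: 6.35
eef_pos: [0.5844, 0.2135, 0.2509]
tool_rot: [-0.672, -0.219, 0.219, 0.672]
force: [-1.7, -1.7, -0.6]
finger_gap: 0.158
```

```bash
python3 s.py
```

```text
az 36.1 tq [-0.365  0.262  0.119] F [-1.7 -1.7 -0.6] p [0.5844 0.2135 0.2509] gap 13.7 t 6.35 q6 -0.41 je6 -0.465
```

Call:
servo_tool:
  moves:
    - {"x":0,"y":0,"z":0,"turn":-0.33}
    - {"x":0,"y":0,"z":0,"turn":-0.33}
    - {"x":0,"y":0,"z":0,"turn":-0.34}

```text
t: 6.6
eef_pos: [0.5844, 0.2135, 0.2509]
tool_rot: [-0.683, -0.184, 0.184, 0.683]
force: [-1.5, -2.6, -0.2]
finger_gap: 0.154
```

```bash
python3 s.py
```

```text
az 30.1 tq [-0.357  0.307  0.045] F [-1.5 -2.6 -0.2] p [0.5844 0.2135 0.2509] gap 13.4 t 6.6 q6 -0.3 je6 -0.465
```

Joint-6 effort is the cleaner signal: it has held at -0.465 over the last three steps, so there is no touch yet at 42 degrees. Continuing with the same stepping pattern.

Call:
servo_tool:
  moves:
    - {"x":0,"y":0,"z":0,"turn":-0.33}
    - {"x":0,"y":0,"z":0,"turn":-0.33}
    - {"x":0,"y":0,"z":0,"turn":-0.34}

```text
t: 6.85
eef_pos: [0.5843, 0.2135, 0.2509]
tool_rot: [-0.691, -0.147, 0.148, 0.692]
force: [-1.8, -2.3, 1.0]
finger_gap: 0.155
```

```bash
python3 s.py
```

```text
az 24.1 tq [-0.423  0.314  0.122] F [-1.8 -2.3  1. ] p [0.5843 0.2135 0.2509] gap 13.5 t 6.85 q6 -0.2 je6 -0.432
```

Call:
servo_tool:
  moves:
    - {"x":0,"y":0,"z":0,"turn":-0.33}
    - {"x":0,"y":0,"z":0,"turn":-0.33}
    - {"x":0,"y":0,"z":0,"turn":-0.34}

```text
t: 7.1
eef_pos: [0.5842, 0.2134, 0.2509]
tool_rot: [-0.698, -0.111, 0.112, 0.698]
force: [-3.8, -2.0, 0.6]
finger_gap: 0.155
```

```bash
python3 s.py
```

```text
az 18.1 tq [-0.403  0.354  0.196] F [-3.8 -2.   0.6] p [0.5842 0.2134 0.2509] gap 13.5 t 7.1 q6 -0.09 je6 -0.399
```

Call:
servo_tool:
  moves:
    - {"x":0,"y":0,"z":0,"turn":-0.33}
    - {"x":0,"y":0,"z":0,"turn":-0.33}
    - {"x":0,"y":0,"z":0,"turn":-0.34}

```text
t: 7.35
eef_pos: [0.5841, 0.2134, 0.2509]
tool_rot: [-0.703, -0.074, 0.075, 0.703]
force: [-3.1, -3.2, 0.5]
finger_gap: 0.161
```

```bash
python3 s.py;  python3 - <<'E'
from h import *
p,d=env.camera("scene")
cv2.imwrite("pics/a6.png",cv2.resize(p[110:260,360:510],(600,600),interpolation=2)[:,:,::-1])
E
```

```text
az 12.11 tq [-0.472  0.529  0.204] F [-3.1 -3.2  0.5] p [0.5841 0.2134 0.2509] gap 14.0 t 7.35 q6 0.01 je6 -0.367
```

View pics/a6.png

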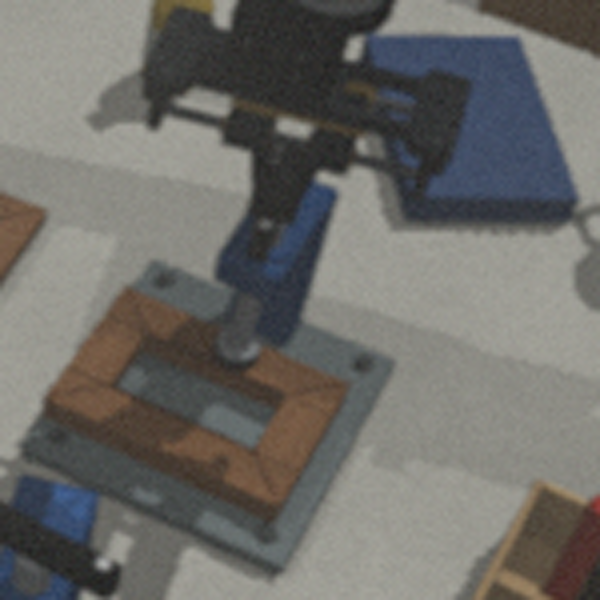

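Joint-6 effort rises 0.033 Nm per 6 degrees from az 30, against 0.031 predicted from the pad load. So touch came about 42 degrees (0.73 rad) into the turn. I'm 18 degrees past it now, so 7 more.

Call:
servo_tool:
  moves:
    - {"x":0,"y":0,"z":0,"turn":-0.33}
    - {"x":0,"y":0,"z":0,"turn":-0.33}
    - {"x":0,"y":0,"z":0,"turn":-0.34}
    - {"x":0,"y":0,"z":0,"turn":-0.17}
    - {"x":0,"y":0,"z":0,"turn":0}
    - {"x":0,"y":0,"z":0,"turn":0}

```text
t: 7.9
eef_pos: [0.5841, 0.2134, 0.2509]
tool_rot: [-0.706, -0.031, 0.032, 0.706]
force: [-4.6, -1.3, 1.9]
finger_gap: 0.156
```

```bash
python3 s.py
```

```text
az 5.12 tq [-0.359  0.895  0.115] F [-4.6 -1.3  1.9] p [0.5841 0.2134 0.2509] gap 13.5 t 7.9 q6 0.13 je6 0.126
```

Call:
servo_tool:
  moves:
    - {"x":0,"y":0,"z":0,"turn":0}
    - {"x":0,"y":0,"z":0,"turn":0}
    - {"x":0,"y":0,"z":0,"turn":0}
    - {"x":0,"y":0,"z":0,"turn":0}
    - {"x":0,"y":0,"z":0,"turn":0}
    - {"x":0,"y":0,"z":0,"turn":0}
  gripper: 55

```text
t: 8.4
eef_pos: [0.5847, 0.2134, 0.2511]
tool_rot: [-0.706, -0.031, 0.031, 0.707]
force: [-0.5, -0.6, 0.2]
finger_gap: 0.525
```

```bash
python3 s.py
```

```text
az 5.01 tq [-0.128  0.021  0.003] F [-0.5 -0.6  0.2] p [0.5847 0.2134 0.2511] gap 45.7 t 8.4 q6 0.14 je6 -0.003
```

Now I'm free of the bar. I'll rise and back away, then check.

Call:
servo_tool:
  moves:
    - {"x":0,"y":0,"z":0.3,"turn":0}
    - {"x":0,"y":0,"z":0.5,"turn":0}
    - {"x":0,"y":0,"z":0.7,"turn":0}
    - {"x":-0.3,"y":0.5,"z":0.4,"turn":0}
    - {"x":-0.6,"y":0.7,"z":0,"turn":0}
    - {"x":-0.6,"y":0.7,"z":0,"turn":0}
    - {"x":-0.6,"y":0.7,"z":0,"turn":0}
    - {"x":-0.6,"y":0.7,"z":0,"turn":0}
    - {"x":-0.6,"y":0.7,"z":0,"turn":0}
    - {"x":-0.6,"y":0.7,"z":0,"turn":0}

```text
t: 9.23
eef_pos: [0.4273, 0.4025, 0.3285]
tool_rot: [-0.706, -0.031, 0.03, 0.707]
force: [0.5, 0.3, -0.2]
finger_gap: 0.629
```

Call:
servo_tool:
  moves:
    - {"x":-0.6,"y":0.7,"z":0,"turn":0}
    - {"x":-0.6,"y":0.7,"z":0,"turn":0}
    - {"x":-0.3,"y":0.4,"z":0,"turn":0}
    - {"x":0,"y":0,"z":0,"turn":0}
    - {"x":0,"y":0,"z":0,"turn":0}

```text
t: 9.65
eef_pos: [0.3678, 0.4741, 0.3279]
tool_rot: [-0.706, -0.032, 0.031, 0.707]
force: [0.9, -0.4, -0.7]
finger_gap: 0.631
```

```bash
python3 s.py
python3 - <<'E'
from h import *
p,d=env.camera("scene");t,dt=env.camera("top")
im=np.zeros((400,800,3),np.uint8);im[:,:400]=cv2.resize(p[120:270,330:480],(400,400));im[:320,400:]=cv2.resize(t[90:210,195:345],(400,320))
cv2.imwrite("pics/a7.png",np.clip(im[:,:,::-1]*1.6,0,255).astype(np.uint8))
for c,pp,dd,bx in(("scene",p,d,[(405,450,140,180),(340,395,225,265)]),("top",t,dt,[(205,250,110,165),(355,380,108,160)])):
    P=cloud(c,dd)
    f=np.load(f"pics/{c}0.npz")
    for b in bx:
        try: r=bar(P,pp,b);print(c,r[1:],'was',bar(cloud(c,f["d"]),f["p"],b)[1:])
        except Exception as e: print(c,e)
# frame shift: brown mask compare
def fm(p,b):
    u0,u1,v0,v1=b;h=cv2.cvtColor(p[v0:v1,u0:u1],cv2.COLOR_RGB2HSV)
    m=(h[...,0]<18)&(h[...,1]>90);ys,xs=np.nonzero(m);return xs.max()+u0,xs.mean()+u0,ys.mean()+v0,m.sum()
print(fm(t,(238,300,110,205)),fm(np.load("pics/top0.npz")["p"],(238,300,110,205)))
E
```

```text
az 5.15 tq [-0.076  0.016  0.027] F [ 0.9 -0.4 -0.7] p [0.3678 0.4741 0.3279] gap 54.9 t 9.65 q6 0.69 je6 0.112
scene (array([0.5843, 0.2058, 0.2007]), np.float64(94.6615257701128), 127) was (array([0.5832, 0.208 , 0.1994]), np.float64(162.54071686337593), 204)
scene (array([ 0.5934, -0.1178,  0.2003]), np.float64(-179.91367635448563), 294) was (array([ 0.5938, -0.1177,  0.2003]), np.float64(179.9570865174237), 293)
top (array([0.58  , 0.2189, 0.1998]), np.float64(94.86377646332726), 222) was (array([0.5778, 0.2134, 0.2001]), np.float64(161.77099272723834), 240)
top (array([ 0.5878, -0.1131,  0.2007]), np.float64(-179.37789281549098), 222) was (array([ 0.5879, -0.1131,  0.2005]), np.float64(-179.4013648962275), 224)
(np.int64(283), np.float64(263.39956092206364), np.float64(160.59495060373217), np.int64(1822)) (np.int64(283), np.float64(263.2042253521127), np.float64(160.10725893824485), np.int64(1846))
```

View pics/a7.png

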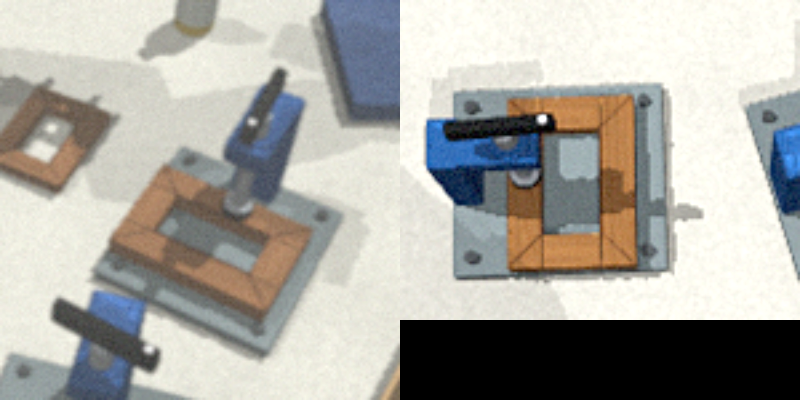

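```bash
python3 -c "
from workcell import env
print(env.close_job())"
```

```text
the job is handed in; nothing more can be done
None
```

I turned the handle of the press holding the middle-sized frame about 67° clockwise, let go, backed the arm away and handed the job in at about 9.7 s. No verdict came back.

- **First touch:** It came about 42° (0.73 rad) into the turn, within the 0.55 to 1.0 rad given. I read it from the joint-6 effort, which started rising at 0.033 Nm per 6°, against about 0.031 expected from the pad load. The wrist torque was too noisy to show it.
- **Snugging:** I went 25° past touch, which by the stated spring rate is about 22 N at the pad. After release the screw should hold about 20 N. I could not measure the pad force directly.
- **Last checks:**
  - The press handle went from 162° to 95° and stayed there after release.
  - The other press's handle did not move.
  - The frame looks unmoved: its outline shifted by under 0.5 px in the top picture, probably from changed shadows and the handle.

**What went wrong along the way:**
- My first two move calls were refused because their rows left out keys; nothing moved.
- My first grip was too low and about 4 mm off-centre. The fingers closed on the screw hub under the bar with about 20 N of side force. I corrected that by moving over, opening, rising 9 mm and gripping the bar itself at about 14 mm.

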